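# Set the paper stop of the label gauge board

## Robot

A 6-joint arm with a two-finger parallel gripper is mounted at the origin on a cart in front of the work surface, level with it; the furniture and walls round the work are solid. World frame = base frame: x ahead of the robot, y to its left, z up, the work surface at z = 0. Lengths are in mm, angles in degrees, forces in N, time in s.
With the tool pointing down it reaches from about 350 to 850 mm from the base axis. Payload 8.1 kg.
Tool frame: the origin (TCP) lies on the centre line of the jaws, within the pads' length; the fingertips stand 11 mm ahead of it and the grasp point (between the pads) lies 8 mm behind it; z points along the fingers, y is the direction in which the jaws open and shut (so a half turn about z gives the same grasp; the last joint's range is limited). The gripper opens to 85 mm and grips with 20 to 120 N. Pads are 22 mm wide; open, the fingers measure 114 mm over their backs; the gripper's body (76 mm by 85 mm) begins 54 mm behind the grasp point. The pads swing forward as they close: fully open they stand 13 mm farther back than shut.
Start: joints at [-79.263, 7.471, 85.268, -0, 87.261, -4.893], TCP at [161.678, -577.811, 242.292] pointing down, gripper open.
Joint ranges: [-169.43, 169.43], [-51.17, 129.36], [1.28, 143.12], [-76.62, 256.62], [0, 156.53], [-152.29, 152.29]. Speed limits (degrees/s): [136.94, 136.94, 159.86, 180, 180, 180].

## Interface

Orientations are given as [roll, pitch, yaw] about the fixed x, y, z axes, in that order (R = Rz(yaw) Ry(pitch) Rx(roll)).
In Python, from bench import telemetry, viewer, r gives the robot as it stands.
- The arm moves only by the shell command python3 -m inch 'ROWS' [FORCE]. ROWS is JSON, a list of rows, each a list of 3 entries, a list of its own where there are three numbers: the shift along the tool's x, y, z in cm, then the turn, a rotation vector about the tool's x, y, z in rad, then the opening, from 0 (shut) to 1 (fully open). A call has 1 to 20 rows; each row is the pose to reach, as a shift and turn from the pose commanded when the call began, along the tool's axes at that moment; what a row does not reach only later rows make up. A row lasts 1/10 s, in which the tool goes at most 50 mm and 8.59 degrees, less where a joint would pass 70% of its speed; a pose out of reach is approached as far as the arm can. A call with a gripper value outside its range is refused whole. The fingers move at their own pace and stop on an object; FORCE is the grip in N (left out, the last holds). Time passes only in rows, so rows that repeat a pose let the fingers close. It gives the time, the measured TCP pose, the force and the opening at its end, in the units of the state.
- telemetry.sense(): the state, without advancing time (a new reading comes with each control period).
- viewer.snapshot(name): name is "scene" or "side" or "wrist"; returns the picture (480x640x3 uint8, red, green, blue); there is no depth.
- viewer.camera_model(name): a dict with "fx", "fy", "cx", "cy" (pixels), "cam_to_world" (4x4, takes a point from camera to world coordinates); the wrist camera has in their place "mount" (4x4, takes a point from camera to tool coordinates, whose origin is the TCP and whose axes are the flange's). Camera axes: x right, y down, z forward; pixel columns grow to the right and rows downward; lengths in mm; the calibration is good to about 2 mm. A picture is of the moment at which its call begins: read the wrist's pose just before it. camera_model takes no time and is no camera call.
- r.hand_in(): hands the job in, once; it reports no verdict.
The state is a dict: "time": time; "joint_pos": joint angles; "qd": joint speeds; "joint_efforts": joint torques, N m; "tool_pos": TCP position; "tcp_rot": TCP orientation; "ft_force": force on the tool from outside, world axes, zero at the start; "wrist_torque": the same for the moment, N m; "finger_gap": finger opening in mm.
Only numpy, scipy, OpenCV 4.12 (cv2) and the standard library are available. Lean on these libraries where they do the work, as an engineer would, in place of code of your own. Each camera call takes 0.05 s, during which the arm holds its last target.

## Task

The next batch of label sheets is cut to the length marked by the pointed tab on the gauge board. With gentle nudges push the stiff sliding paper stop along its rail until its white pointer is level with the tip of the pointed tab (not the square one), without running it past, and leave it there.

Things in the scene. Friction and masses are not known exactly. Their poses are not given: they have to be found in the camera images.
- gauge_board: Fixed flat grey board, 220 x 440 mm, within 13 degrees of square. Origin at desk level near its middle; y runs along the rail to the robot's left, x away from the robot. Deck 14 mm above the desk; rail 30 mm wide, top at 22 mm, centred on x = -18 mm. The dark rule on the near edge holds two fixed white tabs, pointed and square, in either order. Two loose clips lie on the deck behind the rail.
- paper_stop (a joint): Position of the paper stop along the rail, in m: 0 at the right end of its travel, 0.26 at the left end, growing to the robot's left (+y of the board). Stiff: it takes about 6 N to move (more when faster) and stays where it is left. It starts to the right of both tabs.
- stop_pointer (a point): Tip of the white pointer, 28 mm above the desk, in the middle of the near side of the paper stop. The stop is a grey block 92 mm (x) by 96 mm (y, along the rail), too wide to grip, from 24 to 64 mm above the desk, with upright ends to push on. The block's centre lies 54 mm beyond this point in x, its ends 48 mm either way in y. Axes as the board's.
- pointed_tip (a point): Tip of the pointed (house-shaped) white tab, 27 x 26 x 8 mm, on the rule; it points to the rail, 25 mm above the desk. Axes as the board's. The stop is set when its pointer is level with this tip along the board's y; they are then 6 mm apart in x. The square tab, of the same size, stands 50 to 180 mm away on the left or right.

How it is judged:
By the outcome, as a careful person would: the job done as asked, in the order asked, and still so for the second after the job is handed in, with the robot touching nothing.
It also fails if it takes over 42 s, if anything falls off the work surface, if the arm or the gripper's body presses on something with over 40 N, if the wrist force passes 120 N, or if a joint passes its speed limit or range.

## Working session

There is one attempt and no reset: what is moved stays moved. The work goes in short steps, Python scripts to look and compute and a shell command to move; the robot and the scene stay as the last step left them, time stands still between calls to the robot, and variables do not carry over. Pictures are saved under pics/ and viewed, and the job is handed in when it is done.

```bash
mkdir -p pics; ls; python3 - <<'E'
from bench import telemetry, viewer, r
import cv2
for n in ["scene","side","wrist"]:
    im=viewer.snapshot(n); cv2.imwrite(f"pics/{n}0.png",im[:,:,::-1])
    m=viewer.camera_model(n); print(n,{k:(v if not hasattr(v,'tolist') else v.tolist()) for k,v in m.items()})
print(telemetry.sense())
E
```

```text
pics
scene {'fx': 493.0880804077853, 'fy': 493.0880804077853, 'cx': 321.04220973668663, 'cy': 240.8001261962766, 'cam_to_world': [[-0.8220158744988431, -0.3831979032063405, 0.42124727779555654, 122.98915242876251], [-0.5692347171861689, 0.5319033009618738, -0.6269375688023847, 587.5051371615631], [0.01617834422569482, -0.7551412089166678, -0.65536250714699, 592.2719134755899], [0.0, 0.0, 0.0, 1.0]]}
side {'fx': 508.6437899376455, 'fy': 508.6437899376455, 'cx': 317.10397389621954, 'cy': 229.81578063081434, 'cam_to_world': [[-0.9856044784072263, -0.0754969496239852, 0.15127465994373523, 351.3408523061763], [-0.1690202400559659, 0.4611477505078115, -0.8710768683950969, 790.6287360931157], [-0.003996322690044218, -0.8841057418652245, -0.46726980065685636, 443.572987422692], [0.0, 0.0, 0.0, 1.0]]}
wrist {'fx': 352.1269640480601, 'fy': 352.1269640480601, 'cx': 322.97020970305186, 'cy': 245.43756740203227, 'mount': [[0.00037300382066844944, -0.9463029466810485, -0.3232809830022667, 83.29286971594], [0.9999996292714154, 0.00010207738308394742, 0.0008550071563640388, 0.35649634101397876], [-0.0007760961147549717, -0.3232811820737019, 0.9463026339347517, -130.61874152600194], [0.0, 0.0, 0.0, 1.0]]}
{'time': 0.15, 'joint_pos': array([-7.92632502e+01,  7.50619361e+00,  8.53175589e+01,  2.27688232e-03,
        8.72600734e+01, -4.89414356e+00]), 'qd': array([ 0.07732751, -0.21982314, -0.1118871 ,  0.10781699,  0.01285351,
        0.03086634]), 'joint_efforts': array([ 2.40092675e-03, -5.70061684e+01, -5.01157701e+01,  3.22479400e-05,
        9.59221332e-03,  9.67645701e-05]), 'tool_pos': array([ 161.60980544, -577.39329984,  241.44965804]), 'tcp_rot': array([-1.79916674e+02, -9.41743873e-03,  1.56307760e+01]), 'ft_force': array([ 0.93737849, -0.00524676, -0.65358761]), 'wrist_torque': array([-0.02834294, -0.02289025,  0.04997121]), 'finger_gap': 85.4224479750176}
```

View pics/scene0.png

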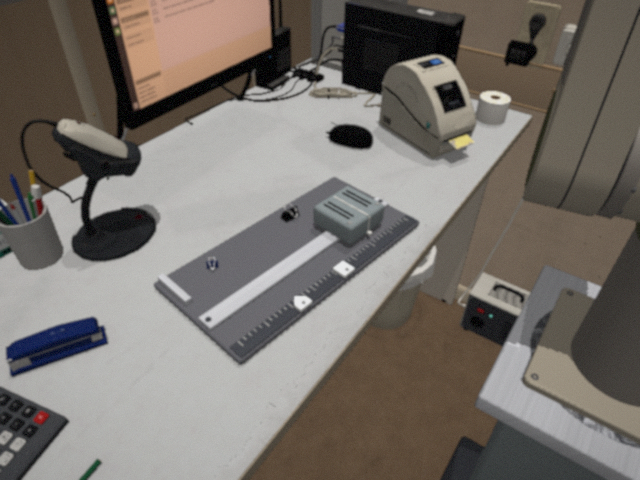

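View pics/side0.png

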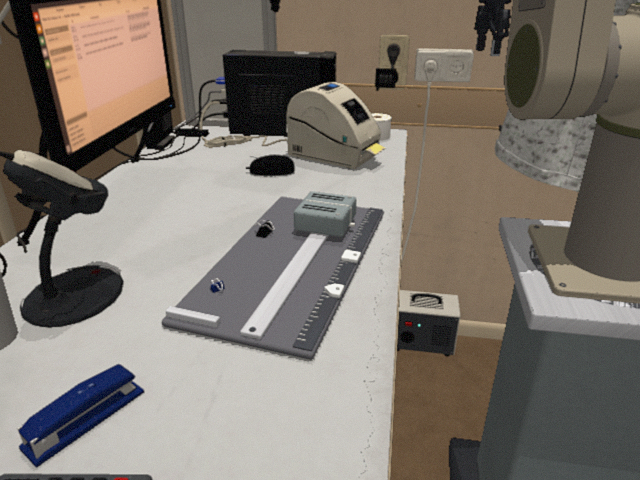

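View pics/wrist0.png

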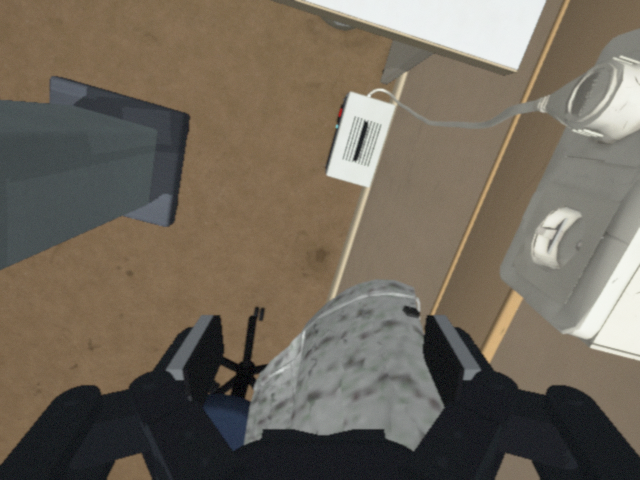

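The pointed tab (house-shaped) appears to be at about (302,302) in the scene view, with the square tab at (344,269). The stop is at about (348,213). I'll enlarge the pictures to check.

```bash
python3 - <<'E'
import cv2
a=cv2.imread("pics/scene0.png");b=cv2.imread("pics/side0.png")
cv2.imwrite("pics/c1.png",cv2.resize(a[180:330,270:430],None,fx=5,fy=4*1.25/1.25,interpolation=cv2.INTER_CUBIC)[:600])
cv2.imwrite("pics/c2.png",cv2.resize(b[180:310,280:400],None,fx=4.5,fy=4.5,interpolation=cv2.INTER_CUBIC))
E
```

```text
(no output)
```

View pics/c1.png

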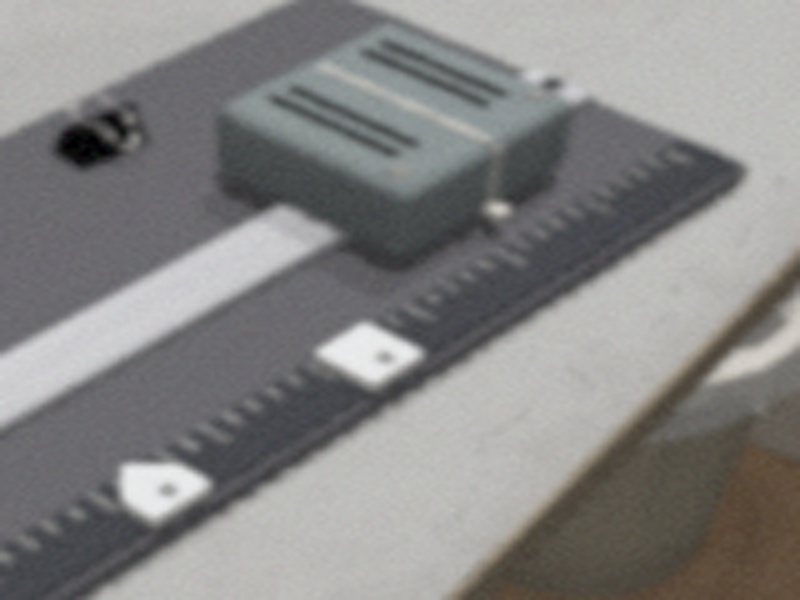

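View pics/c2.png

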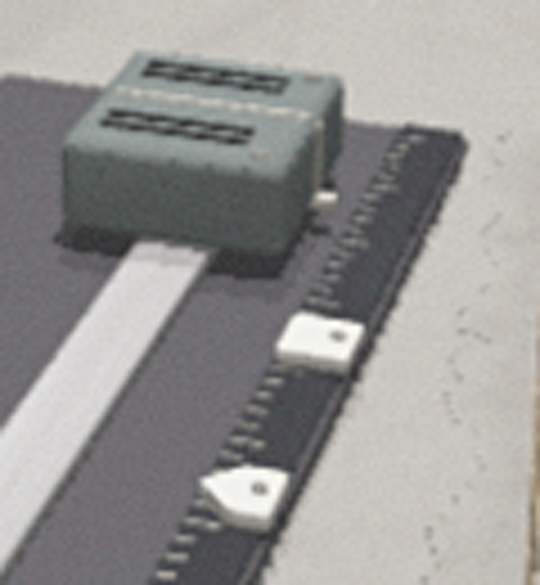

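Both views agree: the pointed tab is the left one and the square tab lies between it and the stop. Now I'll work out the geometry.

```bash
cat > h.py <<'E'
import numpy as np
from bench import viewer, telemetry
from scipy.spatial.transform import Rotation as R
def px(name,u,v,z,state=None):
    m=viewer.camera_model(name)
    if name=="wrist":
        T=np.eye(4); T[:3,:3]=R.from_euler('xyz',state['tcp_rot'],degrees=True).as_matrix(); T[:3,3]=state['tool_pos']; T=T@np.array(m['mount'])
    else: T=np.array(m['cam_to_world'])
    d=T[:3,:3]@np.array([(u-m['cx'])/m['fx'],(v-m['cy'])/m['fy'],1]); o=T[:3,3]
    return o+d*(z-o[2])/d[2]
E
python3 - <<'E'
from h import *
import cv2
for n,pts in {"scene":[("FR",418,222,14),("NL'",238,360,14),("FL",157,285,14),("bk",335,179,14),("ptr",369.5,232,28),("tip",295,296,25)],"side":[("R",382,209,14),("NL",313,356,14),("FL",163,325,14),("ptr",354.9,224.2,28),("tip",324.4,287.1,25)]}.items():
    for p in pts: print(n,p[0],px(n,*p[1:]).round(1))
a=cv2.imread("pics/scene0.png")
cv2.imwrite("pics/c3.png",cv2.resize(a[285:320,280:330],None,fx=14,fy=14,interpolation=cv2.INTER_CUBIC))
cv2.imwrite("pics/c4.png",cv2.resize(a[200:245,345:400],None,fx=13,fy=13,interpolation=cv2.INTER_CUBIC))
E
```

```text
scene FR [ 377.4 -116.7   14. ]
scene NL' [444.3 310.6  14. ]
scene FL [647.2 278.   14. ]
scene bk [ 583.3 -145.    14. ]
scene ptr [429.1 -22.7  28. ]
scene tip [446. 176.  25.]
side R [ 379.8 -116.6   14. ]
side NL [439.2 318.   14. ]
side FL [647.8 291.6  14. ]
side ptr [422.9 -16.1  28. ]
side tip [446.3 184.   25. ]
```

View pics/c3.png

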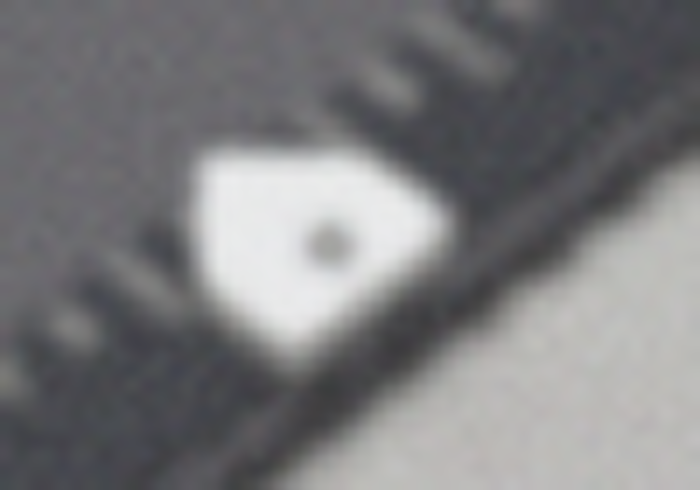

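View pics/c4.png

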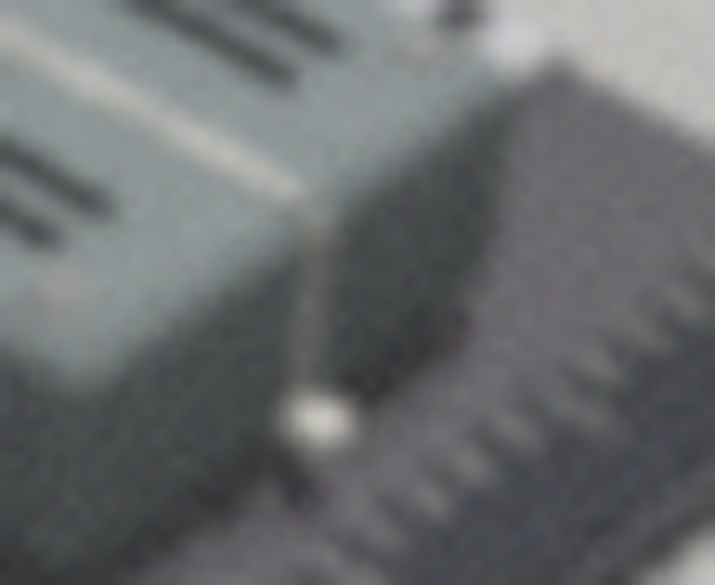

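```bash
python3 - <<'E'
from h import *
for p in [("scene",435,157,0),("scene",470,133,0),("scene",380,120,0),("scene",465,125,20),("side",300,163,0),("side",352,170,0),("side",320,85,150)]: print(p,px(*p).round())
print('ptr',px("scene",370,233,28),'tip',px("scene",294.1,295.9,25))
s=telemetry.sense(); M=R.from_euler('xyz',s['tcp_rot'],degrees=True)
for g in ([440,-90,200],[440,-115,200],[473,-118,120]): print(g,M.inv().apply(np.array(g)-s['tool_pos'])/10)
E
```

```text
('scene', 435, 157, 0) [ 458. -373.    0.]
('scene', 470, 133, 0) [ 436. -529.    0.]
('scene', 380, 120, 0) [ 650. -456.    0.]
('scene', 465, 125, 20) [ 451. -523.   20.]
('side', 300, 163, 0) [ 597. -380.    0.]
('side', 352, 170, 0) [ 464. -352.    0.]
('side', 320, 85, 150) [ 579. -576.  150.]
ptr [426.91780544 -20.77828195  28.        ] tip [447.24026862 176.66101526  25.        ]
[440, -90, 200] [ 39.94097997 -39.42990605   4.20887882]
[440, -115, 200] [ 39.26738713 -37.02236381   4.20526677]
[473, -118, 120] [ 42.36320036 -35.83268183  12.204054  ]
```

```bash
python3 -m inch '[[[3,-3,0],[0,0,-0.14],0],[[6,-6,0],[0,0,-0.28],0],[[9,-9,0],[0,0,-0.42],0],[[12,-12,0],[0,0,-0.56],0],[[15,-14,0],[0,0,-0.7],0],[[18,-17,0],[0,0,-0.84],0],[[21,-20,0],[0,0,-0.98],0],[[24,-22,0],[0,0,-1.12],0],[[26,-24,0],[0,0,-1.26],0],[[28,-26,0],[0,0,-1.4],0],[[30,-28,0],[0,0,-1.54],0],[[32,-30,1],[0,0,-1.68],0],[[34,-32,1],[0,0,-1.82],0],[[36,-34,2],[0,0,-1.96],0],[[38,-35.5,3],[0,0,-2.1],0],[[39,-36.5,4],[0,0,-2.24],0],[[39.2,-37,4],[0,0,-2.38],0],[[39.2,-37,4],[0,0,-2.52],0],[[39.2,-37,4],[0,0,-2.66],0],[[39.2,-37,4],[0,0,-2.73],0]]' 30
python3 - <<'E'
from h import *
import cv2
s=telemetry.sense(); im=viewer.snapshot("wrist"); cv2.imwrite("pics/w1.png",im[:,:,::-1])
print(s['time'],s['tool_pos'],s['tcp_rot'],s['joint_pos'],s['ft_force'])
E
```

```text
time: 2.15
tool_pos: [439.3, -115.6, 202.0]
tcp_rot: [180.0, -0.0, 172.4]
ft_force: [0.0, 0.1, 0.9]
finger_gap: -0.1
2.15 [ 439.3079442  -115.63745572  201.96800039] [ 1.79992282e+02 -3.46100880e-02  1.72379874e+02] [-2.12181621e+01 -1.44647208e+01  1.10530417e+02 -6.38661938e-04
  8.39697586e+01 -1.03597967e+02] [0.03542575 0.06637037 0.90204327]
```

View pics/w1.png

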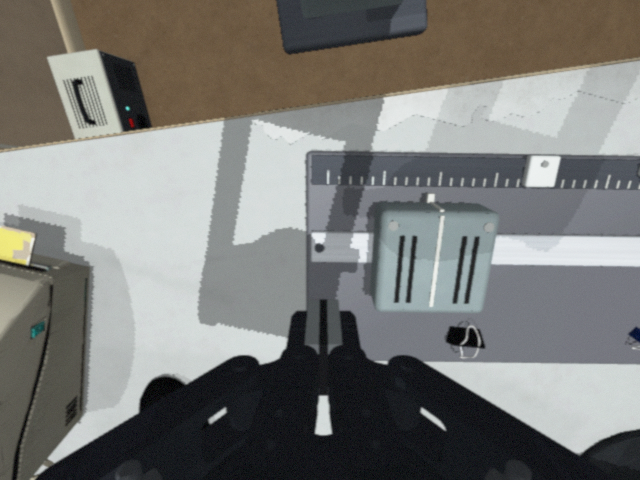

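```bash
cp h.py h0.py; python3 - <<'E'
from h import *
import cv2
s=telemetry.sense()
for n,u,v,z in [("ptr",430,195,28),("NRcorner",308,153,14),("nearedge",636,157,14),("railR",310,261,22),("railfarR",630,265,22),("railfar2",500,264,22),("endR bottom-near",379,206,64),("endR far",375,308,64),("sq far mid",541,188,25)]:
    print(n,px("wrist",u,v,z,s).round(1))
a=cv2.imread("pics/w1.png")
cv2.imwrite("pics/w1c.png",cv2.resize(a[140:330,290:640],None,fx=2.2,fy=2.2,interpolation=cv2.INTER_CUBIC))
E
```

```text
ptr [425.9 -20.4  28. ]
NRcorner [ 377.9 -121.4   14. ]
nearedge [418.9 164.3  14. ]
railR [ 475.7 -133.4   22. ]
railfarR [519.2 167.2  22. ]
railfar2 [502.1  44.9  22. ]
endR bottom-near [421.3 -70.   64. ]
endR far [509.7 -80.4  64. ]
sq far mid [433.   76.8  25. ]
```

View pics/w1c.png

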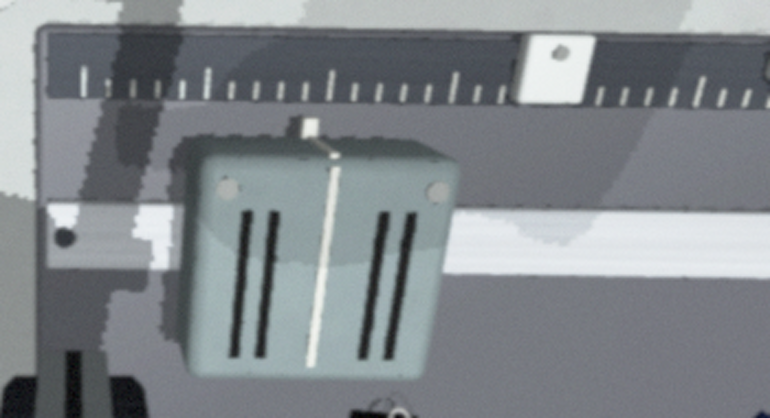

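Measured: board yaw is about -8.2°, the pointer is at (426,-20), and there are about 198–201 mm to go. I'll descend to the right of the stop's right end.

```bash
python3 -m inch '[[[-0.7,0.2,3],[0,0,0.01],0],[[-1.4,0.4,6.5],[0,0,0.01],0],[[-2,0.6,10],[0,0,0.01],0],[[-2.7,0.8,13],[0,0,0.01],0],[[-2.7,0.8,15],[0,0,0.01],0],[[-2.7,0.8,16],[0,0,0.01],0],[[-2.7,0.8,16],[0,0,0.01],0]]'
python3 - <<'E'
from h import *
import cv2
s=telemetry.sense(); im=viewer.snapshot("wrist"); cv2.imwrite("pics/w2.png",im[:,:,::-1])
cv2.imwrite("pics/s2.png",viewer.snapshot("side")[:,:,::-1])
print(s['time'],s['tool_pos'],s['tcp_rot'],s['ft_force'])
E
```

```text
time: 2.9
tool_pos: [466.0, -111.3, 40.8]
tcp_rot: [180.0, -0.2, 171.4]
ft_force: [-0.4, 0.9, 0.3]
finger_gap: -0.0
2.9 [ 465.98218108 -111.25236139   40.80958053] [179.96447421  -0.18477676 171.42174633] [-0.440056    0.94002204  0.30928347]
```

View pics/w2.png

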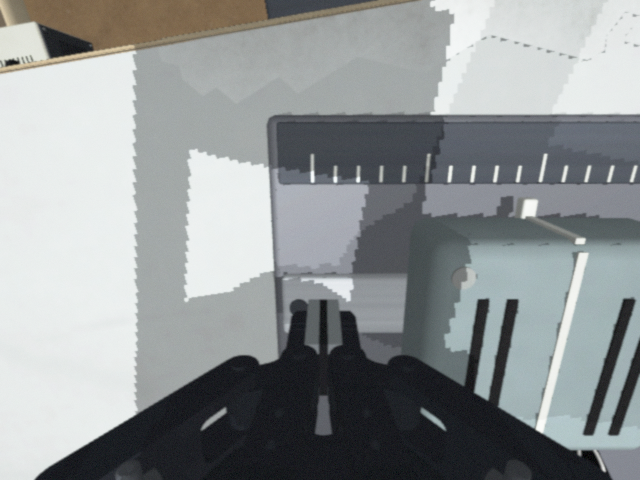

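View pics/s2.png

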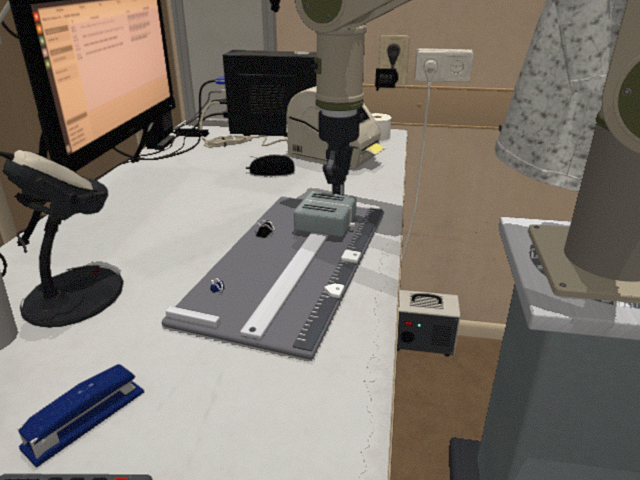

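```bash
python3 -m inch '[[[0,0.4,0],[0,0,0],0],[[0,0.8,0],[0,0,0],0],[[0,1.2,0],[0,0,0],0],[[0,1.5,0],[0,0,0],0],[[0,1.8,0],[0,0,0],0],[[0,2.1,0],[0,0,0],0],[[0,2.4,0],[0,0,0],0],[[0,2.7,0],[0,0,0],0],[[0,3,0],[0,0,0],0],[[0,3.3,0],[0,0,0],0],[[0,3.6,0],[0,0,0],0],[[0,3.9,0],[0,0,0],0],[[0,4.2,0],[0,0,0],0],[[0,4.5,0],[0,0,0],0]]'
python3 - <<'E'
from h import *
import cv2
s=telemetry.sense(); im=viewer.snapshot("wrist"); cv2.imwrite("pics/w3.png",im[:,:,::-1])
print(s['time'],s['tool_pos'],s['tcp_rot'],s['ft_force'])
E
```

```text
time: 4.4
tool_pos: [473.9, -68.1, 42.3]
tcp_rot: [-179.9, -0.0, 171.5]
ft_force: [-2.1, -6.6, 1.7]
finger_gap: -0.1
4.4 [473.87635414 -68.05744624  42.34158734] [-1.79897427e+02 -6.39195165e-03  1.71465338e+02] [-2.10106069 -6.63617506  1.67005077]
```

View pics/w3.png

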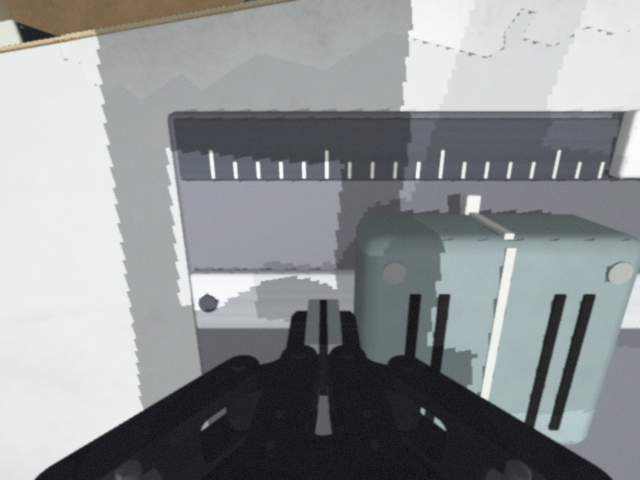

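```bash
cat >> h.py <<'E'
U=np.array([np.sin(np.radians(8.2)),np.cos(np.radians(8.2)),0])
E
python3 - <<'E'
from h import *
s=telemetry.sense(); p=px("wrist",472,197,28,s); print(p, U@(p-s['tool_pos']), [U@(np.array(t)-p) for t in ([447.2,176.7,28],[446.3,184,28])])
E
```

```text
[428.80644765   1.1980545   28.        ] 61.74312568466288 [np.float64(176.33110689324357), np.float64(183.42810733853548)]
```

```bash
python3 -m inch '[[[0,0.3,0],[0,0,0],0],[[0,0.7,0],[0,0,0],0],[[0,1.2,0],[0,0,0],0],[[0,1.7,0],[0,0,0],0],[[0,2.2,0],[0,0,0],0],[[0,2.7,0],[0,0,0],0],[[0,3.2,0],[0,0,0],0],[[0,3.7,0],[0,0,0],0],[[0,4.2,0],[0,0,0],0],[[0,4.7,0],[0,0,0],0],[[0,5.2,0],[0,0,0],0],[[0,5.7,0],[0,0,0],0],[[0,6.2,0],[0,0,0],0],[[0,6.7,0],[0,0,0],0],[[0,7.2,0],[0,0,0],0],[[0,7.7,0],[0,0,0],0],[[0,8.2,0],[0,0,0],0],[[0,8.7,0],[0,0,0],0],[[0,9.2,0],[0,0,0],0],[[0,9.5,0],[0,0,0],0]]'
python3 - <<'E'
from h import *
import cv2
s=telemetry.sense(); im=viewer.snapshot("wrist"); cv2.imwrite("pics/w4.png",im[:,:,::-1])
print(s['time'],s['tool_pos'],s['tcp_rot'],s['ft_force'])
E
```

```text
time: 6.45
tool_pos: [487.9, 26.1, 42.3]
tcp_rot: [-179.9, -0.0, 171.5]
ft_force: [-1.3, -6.9, 1.6]
finger_gap: -0.2
6.45 [487.93324643  26.05550389  42.27687354] [-1.79899214e+02 -1.92290757e-02  1.71471197e+02] [-1.3296483  -6.89733393  1.56584352]
```

View pics/w4.png

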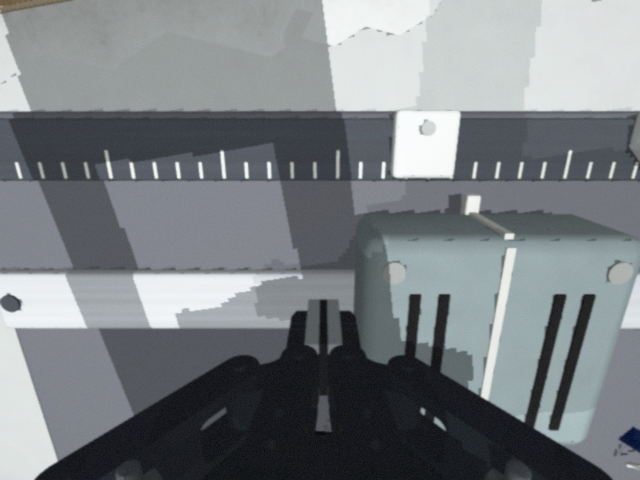

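```bash
python3 -m inch '[[[0,0.3,0],[0,0,0],0],[[0,0.7,0],[0,0,0],0],[[0,1.2,0],[0,0,0],0],[[0,1.7,0],[0,0,0],0],[[0,2.2,0],[0,0,0],0],[[0,2.7,0],[0,0,0],0],[[0,3.2,0],[0,0,0],0],[[0,3.7,0],[0,0,0],0],[[0,4.2,0],[0,0,0],0],[[0,4.7,0],[0,0,0],0],[[0,5.2,0],[0,0,0],0],[[0,5.6,0],[0,0,0],0],[[0,5.8,0],[0,0,0],0],[[0,6,0],[0,0,0],0]]'
python3 - <<'E'
from h import *
import cv2
s=telemetry.sense(); im=viewer.snapshot("wrist"); cv2.imwrite("pics/w5.png",im[:,:,::-1])
a=im[100:280,400:640,::-1]; cv2.imwrite("pics/w5c.png",cv2.resize(a,None,fx=3.3,fy=3.3,interpolation=cv2.INTER_CUBIC))
print(s['time'],s['tool_pos'],s['tcp_rot'],s['ft_force'])
E
```

```text
time: 7.9
tool_pos: [496.8, 85.3, 42.3]
tcp_rot: [-179.9, -0.0, 171.5]
ft_force: [-1.9, -5.7, 1.9]
finger_gap: -0.2
7.9 [496.8095946   85.31495618  42.29972669] [-1.79900412e+02 -2.35101886e-02  1.71469699e+02] [-1.92647029 -5.71455     1.91878401]
```

View pics/w5c.png

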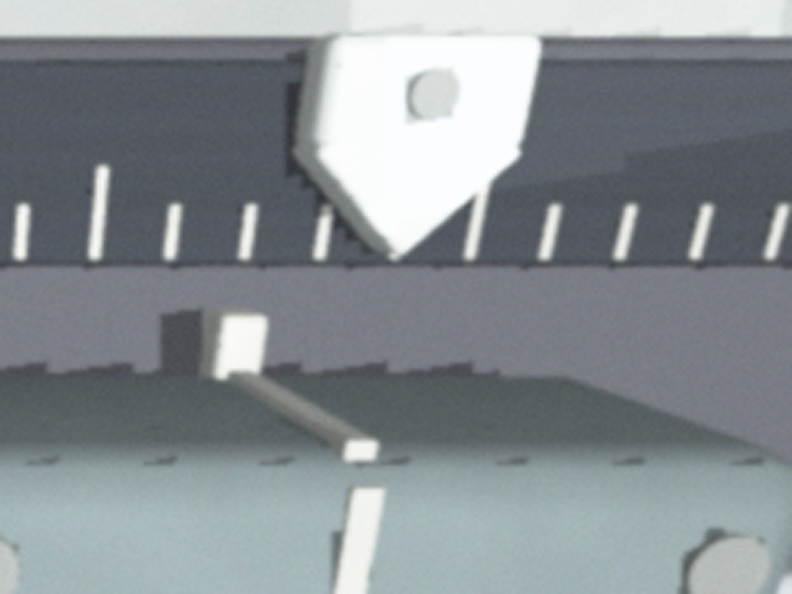

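Pointer tip top at about (473.9,195.5), and the pointed tab's tip at about (520.6,176.4). About 20 mm short.

```bash
python3 - <<'E'
from h import *
s=telemetry.sense()
for za,zb in ((28,25),(30,25),(28,29),(32,29)):
    p=px("wrist",473.9,195.5,za,s); t=px("wrist",520.6,176.4,zb,s); print(p,t,U@(t-p), np.cross(U,t-p)[2])
a=px("wrist",400+95/3.3,179,22,s); b=px("wrist",400+470/3.3,179,22,s); print(np.linalg.norm(a-b))
E
```

```text
[451.18647374 155.20920164  28.        ] [446.72649412 175.65918601  25.        ] 19.604786308998417 7.331141275342163
[450.68497038 154.41656445  30.        ] [446.72649412 175.65918601  25.        ] 20.46084865573175 6.947818176288434
[451.18647374 155.20920164  28.        ] [445.86442734 173.55308934  29.        ] 17.397266221512353 7.884004162284548
[450.18346703 153.62392725  32.        ] [445.86442734 173.55308934  29.        ] 19.109390914979016 7.117357964177089
48.239775001103915
```

```bash
python3 -m inch '[[[0,0.2,0],[0,0,0],0],[[0,0.4,0],[0,0,0],0],[[0,0.6,0],[0,0,0],0],[[0,0.8,0],[0,0,0],0],[[0,1,0],[0,0,0],0],[[0,1.2,0],[0,0,0],0],[[0,1.4,0],[0,0,0],0],[[0,1.5,0],[0,0,0],0],[[0,1.5,0],[0,0,0],0]]'
python3 - <<'E'
from h import *
import cv2
s=telemetry.sense(); im=viewer.snapshot("wrist"); cv2.imwrite("pics/w6.png",im[:,:,::-1])
a=im[130:230,420:560,::-1]; cv2.imwrite("pics/w6c.png",cv2.resize(a,None,fx=5.5,fy=5.5,interpolation=cv2.INTER_CUBIC))
a=viewer.snapshot("side")[250:320,280:380,::-1]; cv2.imwrite("pics/s6c.png",cv2.resize(a,None,fx=8,fy=8,interpolation=cv2.INTER_CUBIC))
print(s['time'],s['tool_pos'],s['tcp_rot'],s['ft_force'])
E
```

```text
time: 8.85
tool_pos: [499.1, 100.3, 42.3]
tcp_rot: [-179.9, -0.0, 171.5]
ft_force: [-1.1, -4.3, 3.5]
finger_gap: -0.4
8.85 [499.05662784 100.25223665  42.2878452 ] [-1.79917454e+02 -1.98472327e-02  1.71468443e+02] [-1.14488138 -4.3102488   3.49315791]
```

View pics/w6c.png

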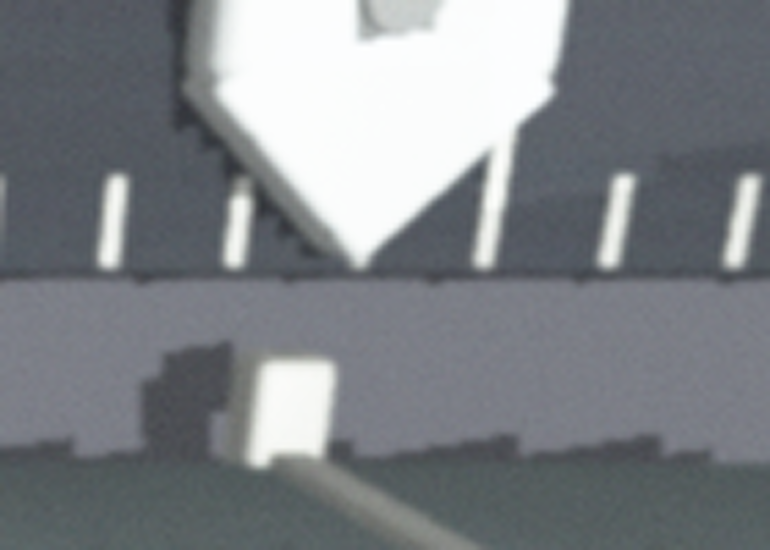

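View pics/s6c.png

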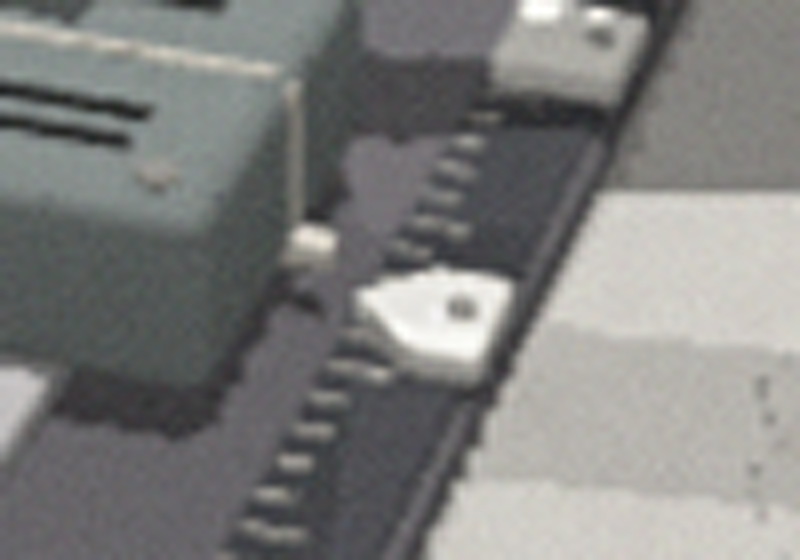

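```bash
python3 - <<'E'
from h import *
s=telemetry.sense()
for za,zb in ((28,25),(30,25),(31,25)):
    p=px("wrist",474.5,195.5,za,s); t=px("wrist",485.5,176.9,zb,s); print(p,t,U@(t-p), np.cross(U,t-p)[2])
# side view
p=px("side",280+318/8,250+245/8,28);t=px("side",280+358/8,250+292/8,25);print(p,t,U@(t-p),np.cross(U,t-p)[2])
E
```

```text
[453.44356118 170.17946002  28.        ] [447.0042701  175.97833962  25.        ] 4.821163979248785 7.200545271289673
[452.94138618 169.38303956  30.        ] [447.0042701  175.97833962  25.        ] 5.681066707778745 6.817096988839999
[452.69029867 168.98482932  31.        ] [447.0042701  175.97833962  25.        ] 6.111018072043702 6.625372847615128
[455.0131485  172.89137874  28.        ] [446.05805796 182.41461835  25.        ] 8.148621188525986 10.22182526538408
```

About 5 mm to go, with height parallax the main doubt. I'll nudge 3 mm, back off, and look from straight overhead.

```bash
python3 -m inch '[[[0,0.1,0],[0,0,0],0],[[0,0.2,0],[0,0,0],0],[[0,0.3,0],[0,0,0],0],[[0,0.3,0],[0,0,0],0],[[0,0.3,0],[0,0,0],0]]'
python3 -m inch '[[[0,-0.5,0],[0,0,0],0],[[0,-1.5,0],[0,0,0],0],[[0,-2,-2],[0,0,0],0],[[0,-2,-5],[0,0,0],0],[[0,-2,-8],[0,0,0],0],[[0,0,-8],[0,0,0],0],[[0,3,-8],[0,0,0],0],[[0,5,-8],[0,0,0],0],[[0,6.2,-8],[0,0,0],0],[[0,6.2,-8],[0,0,0],0],[[0,6.2,-8],[0,0,0],0]]'
python3 - <<'E'
from h import *
import cv2
s=telemetry.sense(); im=viewer.snapshot("wrist"); cv2.imwrite("pics/w7.png",im[:,:,::-1])
a=im[130:230,260:400,::-1]; cv2.imwrite("pics/w7c.png",cv2.resize(a,None,fx=5.5,fy=5.5,interpolation=cv2.INTER_CUBIC))
print(s['time'],s['tool_pos'],s['tcp_rot'],s['ft_force'])
E
```

```text
time: 9.45
tool_pos: [499.4, 103.2, 42.2]
tcp_rot: [-179.9, -0.0, 171.5]
ft_force: [-1.1, -5.0, 2.2]
finger_gap: -0.3
time: 10.55
tool_pos: [508.6, 164.6, 122.0]
tcp_rot: [-180.0, -0.0, 171.5]
ft_force: [0.0, 0.8, -0.0]
finger_gap: 0.1
10.55 [508.62876519 164.57435305 121.99363846] [-1.79965175e+02 -2.98556024e-02  1.71496928e+02] [ 0.03624288  0.81667296 -0.03930832]
```

View pics/w7.png

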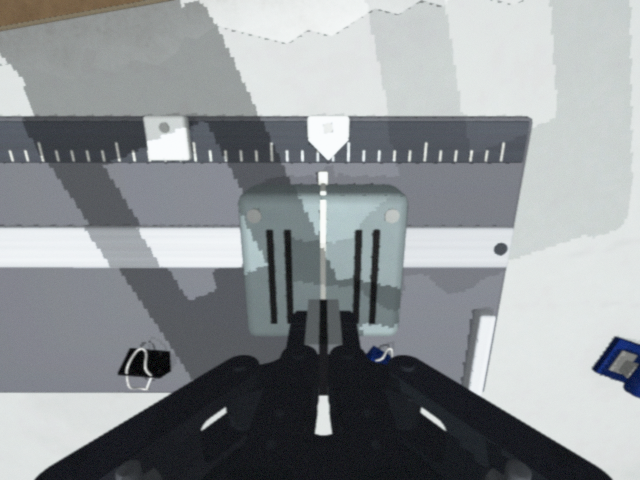

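View pics/w7c.png

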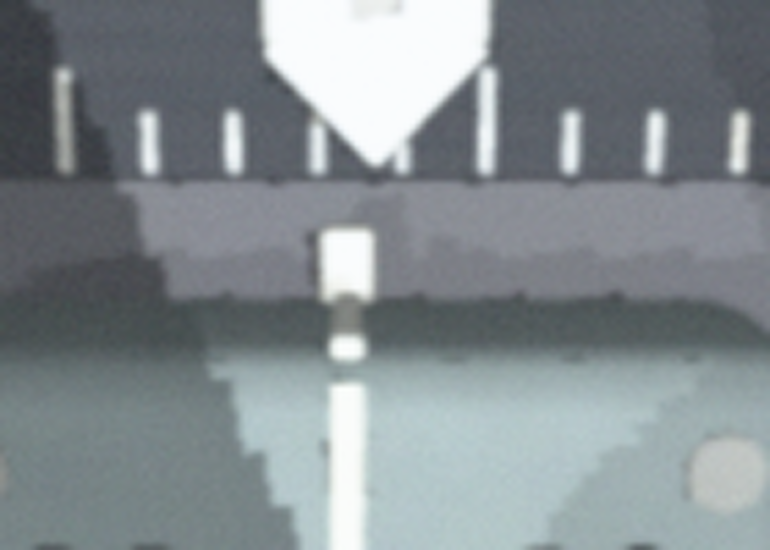

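From overhead the pointer is 29 crop pixels right of the tip, which is about 3.4 mm short at 8.5 px/mm (from the 27 mm tab width). I'll nudge 3 mm more and recheck.

```bash
python3 -m inch '[[[0,-3,0],[0,0,0],0],[[0,-6,0],[0,0,0],0],[[0,-8.2,0],[0,0,0],0],[[0,-8.2,0],[0,0,0],0],[[0,-8.2,3],[0,0,0],0],[[0,-8.2,6],[0,0,0],0],[[0,-8.2,8],[0,0,0],0],[[0,-8.2,8],[0,0,0],0],[[0,-7.5,8],[0,0,0],0],[[0,-6.9,8],[0,0,0],0],[[0,-6.5,8],[0,0,0],0],[[0,-6.3,8],[0,0,0],0],[[0,-6.2,8],[0,0,0],0],[[0,-6.1,8],[0,0,0],0],[[0,-6,8],[0,0,0],0],[[0,-5.9,8],[0,0,0],0],[[0,-5.9,8],[0,0,0],0],[[0,-5.9,8],[0,0,0],0]]'
python3 -m inch '[[[0,-0.5,0],[0,0,0],0],[[0,-1.5,0],[0,0,0],0],[[0,-2,-2],[0,0,0],0],[[0,-2,-5],[0,0,0],0],[[0,-2,-8],[0,0,0],0],[[0,0,-8],[0,0,0],0],[[0,3,-8],[0,0,0],0],[[0,5,-8],[0,0,0],0],[[0,6.2,-8],[0,0,0],0],[[0,6.2,-8],[0,0,0],0],[[0,6.2,-8],[0,0,0],0]]'
python3 - <<'E'
from h import *
import cv2
s=telemetry.sense(); im=viewer.snapshot("wrist"); cv2.imwrite("pics/w8.png",im[:,:,::-1])
a=im[140:200,280:370,::-1]; cv2.imwrite("pics/w8c.png",cv2.resize(a,None,fx=8,fy=8,interpolation=cv2.INTER_CUBIC))
print(s['time'],s['tool_pos'],s['ft_force'])
E
```

```text
time: 12.4
tool_pos: [501.1, 106.3, 43.4]
tcp_rot: [-180.0, 0.1, 171.5]
ft_force: [0.2, -5.1, 3.7]
finger_gap: 0.1
time: 13.5
tool_pos: [509.0, 167.5, 122.0]
tcp_rot: [-180.0, -0.0, 171.5]
ft_force: [-0.1, -0.8, -0.6]
finger_gap: 0.1
13.5 [509.00677439 167.53237949 121.95155785] [-0.11115199 -0.77288401 -0.57685192]
```

View pics/w8c.png

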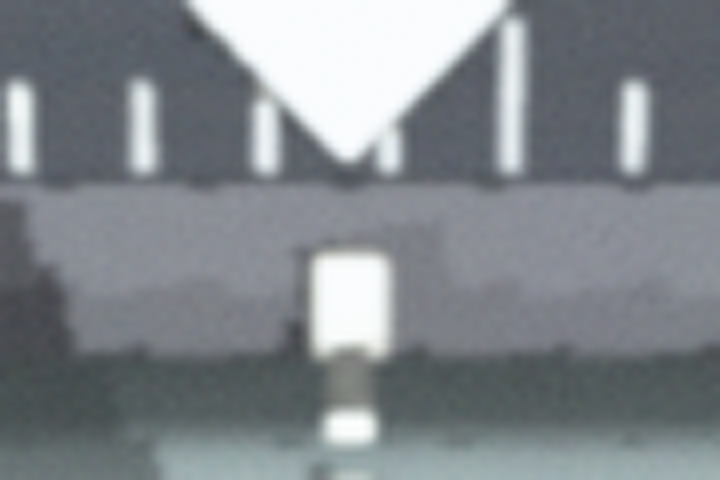

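```bash
python3 - <<'E'
import cv2,numpy as np
g=cv2.imread("pics/w8.png",0).astype(float)
for v in (173,175,177,179,181):
    w=np.clip(g[v,310:338]-180,0,None); print('ptr',v,(w*np.arange(310,338)).sum()/w.sum())
for v in range(144,159,2):
    L=g[v,290:360]; i=np.where(L>190)[0]; print('tab',v,290+i.min(),290+i.max())
e=[]
for u in list(range(180,240,4))+list(range(400,500,4)):
    col=g[158:172,u]; e.append((u,158+np.argmax(np.diff(col))))
print(np.polyfit(*np.array(e).T,1))
print(np.polyfit([x[0] for x in e],[x[1] for x in e],1))
E
```

```text
ptr 173 323.34188034188037
ptr 175 323.3833605220228
ptr 177 323.39016393442625
ptr 179 323.367816091954
ptr 181 323.3694915254237
tab 144 308 344
tab 146 309 344
tab 148 312 344
tab 150 313 344
tab 152 297 359
tab 154 297 359
tab 156 297 359
tab 158 297 359
[-2.58986697e-03  1.63127172e+02]
[-2.58986697e-03  1.63127172e+02]
```

```bash
python3 - <<'E'
import cv2,numpy as np
g=cv2.imread("pics/w8.png",0).astype(float)
def cross(L,t):
    i=np.where(L>t)[0]; a,b=i.min(),i.max()
    return a-(L[a]-t)/(L[a]-L[a-1]), b+(L[b]-t)/(L[b]-L[b+1])
for v in range(118,146,3):
    L=g[v,295:346]; 
    a,b=cross(L,165); print(v,round(295+a,2),round(295+b,2),round(295+(a+b)/2,2))
E
cd pics; python3 -c "
import cv2;a=cv2.imread('w8.png')[105:195,275:375];cv2.imwrite('w8d.png',cv2.resize(a,None,fx=6,fy=6,interpolation=2))"
```

```text
118 302.0 344.3 323.15
121 301.82 344.36 323.09
124 301.91 344.29 323.1
127 302.23 344.24 323.23
130 302.33 344.22 323.27
133 302.29 344.1 323.2
136 302.41 343.74 323.08
139 302.64 343.36 323.0
142 304.67 344.19 324.43Traceback (most recent call last):
  File "<stdin>", line 8, in <module>
  File "<stdin>", line 5, in cross
IndexError: index 51 is out of bounds for axis 0 with size 51
```

View pics/w8d.png

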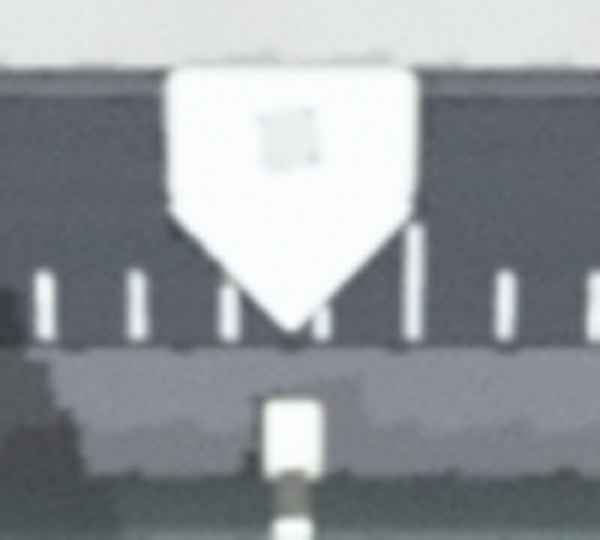

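The tab's centre line is at column 323.1 and the pointer at 323.4, so they agree within about 0.2 mm. The arm is clear, so I'll hand in.

```bash
python3 -c "
from bench import r,telemetry
print(telemetry.sense()['ft_force'], r.hand_in())"
```

```text
the job is handed in; nothing more can be done
[-0.19094243 -0.55782705  0.10460542] None
```

I pushed the paper stop left past the square tab to the pointed one with the shut fingertips, about 200 mm in short steps. The force readings at the end of each push were about 6–8 N. I then backed off and handed the job in at about 13.5 s.

- **Final check:** in the last overhead wrist picture the pointer is at column 323.4. The pointed tab's centre line is at 323.1 and its tip at about 322.9. That puts the pointer 0.2–0.3 mm beyond the tip, which is about the accuracy of the reading.
- **Arm clear:** the fingertips stand about 45 mm above the block, and the wrist force was about zero.
- **Disagreements:** partway through, the oblique views gave 5 to 8 mm remaining because of height parallax and side-camera calibration. I relied on the straight-overhead view for the last nudge, and did not recheck the side view afterwards.

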